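# Put the coffee pods back into their colour-marked pockets

### The job

Somebody has refilled the pod caddy with every coffee pod in the wrong pocket. Swap them round so that each pod stands upright and fully down in the pocket whose marker clip has the colour of its lid: blue, green, orange and yellow. The pocket with the white marker is the spare one: use it on the way, and leave it empty again.

Things in the scene. Friction and masses are not known exactly. Their poses are not given: they have to be found in the camera images.
- caddy: Fixed black pod caddy, 74 x 294 x 24 mm (x, y, z): a row of 5 round pockets along y, 56 mm apart, 47 mm wide, 20 mm deep. Origin on the desk under the middle pocket; x across the row, away from the robot: grip pods along x, they nearly touch along y. Unlisted: a pod brewer 0.33 m tall right of it (its corner near x 0.50, y 0.01) and a coffee maker 0.31 m tall behind (from x 0.71).
- clip_blue: Dark blue marker clip fixed on a pocket of the caddy: thin rim round its mouth and flat 15 x 46 mm tab in front of it (27 to 42 mm from the pocket's centre, robot side). It marks the home pocket of the pod with the dark blue lid. Origin at the centre of that pocket's floor, 4 mm above the desk; axes as the caddy's. The mouth is 20 mm, the tab's top 22.5 mm above the origin.
- clip_green: Green marker clip fixed on a pocket of the caddy: thin rim round its mouth and flat 15 x 46 mm tab in front of it (27 to 42 mm from the pocket's centre, robot side). It marks the home pocket of the pod with the green lid. Origin at the centre of that pocket's floor, 4 mm above the desk; axes as the caddy's. The mouth is 20 mm, the tab's top 22.5 mm above the origin.
- clip_orange: Orange marker clip fixed on a pocket of the caddy: thin rim round its mouth and flat 15 x 46 mm tab in front of it (27 to 42 mm from the pocket's centre, robot side). It marks the home pocket of the pod with the orange-brown lid. Origin at the centre of that pocket's floor, 4 mm above the desk; axes as the caddy's. The mouth is 20 mm, the tab's top 22.5 mm above the origin.
- clip_yellow: Yellow marker clip fixed on a pocket of the caddy: thin rim round its mouth and flat 15 x 46 mm tab in front of it (27 to 42 mm from the pocket's centre, robot side). It marks the home pocket of the pod with the plain yellow lid. Origin at the centre of that pocket's floor, 4 mm above the desk; axes as the caddy's. The mouth is 20 mm, the tab's top 22.5 mm above the origin.
- clip_white: White marker clip fixed on a pocket of the caddy: thin rim round its mouth and flat 15 x 46 mm tab in front of it (27 to 42 mm from the pocket's centre, robot side). It marks the spare pocket, empty at the start. Origin at the centre of that pocket's floor, 4 mm above the desk; axes as the caddy's. The mouth is 20 mm, the tab's top 22.5 mm above the origin.
- pod_blue: White coffee pod with a dark blue lid, about 15 g: 45 mm tall, tapering from 51 mm across at the rim (the top 3 mm) to 43 mm at half height and 33 mm at the foot. Origin at the centre of its underside, z up. In a pocket its upper 25 mm stands above the plate: grip it there.
- pod_green: White coffee pod with a green lid, about 15 g: 45 mm tall, tapering from 51 mm across at the rim (the top 3 mm) to 43 mm at half height and 33 mm at the foot. Origin at the centre of its underside, z up. In a pocket its upper 25 mm stands above the plate: grip it there.
- pod_orange: White coffee pod with an orange-brown lid, about 15 g: 45 mm tall, tapering from 51 mm across at the rim (the top 3 mm) to 43 mm at half height and 33 mm at the foot. Origin at the centre of its underside, z up. In a pocket its upper 25 mm stands above the plate: grip it there.
- pod_yellow: White coffee pod with a plain yellow lid, about 15 g: 45 mm tall, tapering from 51 mm across at the rim (the top 3 mm) to 43 mm at half height and 33 mm at the foot. Origin at the centre of its underside, z up. In a pocket its upper 25 mm stands above the plate: grip it there.

How it is judged:
By the outcome, as a careful person would: the job done as asked, in the order asked, and still so for the second after the job is handed in, with the robot touching nothing.
It also fails if it takes over 120 s, if anything falls off the work surface, if the arm or the gripper's body presses on something with over 40 N, if the wrist force passes 120 N, or if a joint passes its speed limit or range.

### The arm

A 6-joint arm with a two-finger parallel gripper is mounted at the origin on a cart in front of the work surface, level with it; the furniture and walls round the work are solid. World frame = base frame: x ahead of the robot, y to its left, z up, the work surface at z = 0. Lengths are in m, angles in rad, forces in N, time in s.
With the tool pointing down it reaches from about 0.375 to 0.925 m from the base axis. Payload 5.7 kg.
Tool frame: the origin (TCP) lies at the very end of the fingers, on their centre line; the grasp point (between the pads) lies 19 mm behind it; z points along the fingers, y is the line along which they close (so a half turn about z gives the same grasp; the last joint's range is limited). The gripper opens to 88 mm and grips with 3 to 60 N. Pads are 20 mm wide; open, the fingers measure 115 mm over their backs; the gripper's body (75 mm by 178 mm) begins 61 mm behind the grasp point.
Start: joints at [-1.311, 0.359, 1.51, -0, 1.272, -0.115], TCP at [0.22, -0.558, 0.223] pointing down, gripper open.
Joint ranges: [-2.97, 2.97], [-1.01, 2.36], [0.21, 2.38], [-0.96, 4.11], [0.2, 2.71], [-2.98, 2.98]. Speed limits (rad/s): [2.39, 2.39, 3.14, 3.14, 3.14, 3.14].

### API

Orientations are given as a rotation vector (axis times angle).
In Python, from workcell import env, gripper_to, viewer, telemetry gives the robot as it stands. Calls block until the motion is done:
- env.reach(position, orientation): joint-space move of the TCP to a pose.
- env.move_linear(position, speed=0.15, rot=None, contact_N=None): straight line of the TCP; rot=None keeps the orientation; speed is the mean speed in m/s. With contact_N (N) it stops when the force on the tool has changed by that much, and returns True; else False.
- env.move_joints(angles): joint-space move.
- gripper_to(opening, strength=None): opening from 0.0 (shut) to 1.0 (fully open); strength is the grip in N (None keeps the last); returns when the fingers have stopped.
- env.dwell(seconds).
- env.ik(position, orientation): joint angles nearest the present ones, or None.
- viewer.grab_frame(name): name is "scene" or "top" or "wrist"; returns the picture (400x640x3 uint8, red, green, blue); there is no depth.
- viewer.camera_params(name): a dict with "vertical_fov" (degrees; the focal length in pixels is half the picture's height over the tangent of half this angle, whatever the lens; pixels are square), "cx", "cy" (the principal point, pixels), "origin" and "attitude" of the camera in the world; the wrist camera has in their place "tool_from_camera" (4x4, takes a point from camera to tool coordinates, whose origin is the TCP and whose axes are the flange's). Camera axes: x right, y down, z forward; pixel columns grow to the right and rows downward; lengths in m; the calibration is good to about 2 mm. A picture is of the moment at which its call begins: read the wrist's pose just before it. camera_params takes no time and is no camera call.
A pose or a line that the arm cannot do raises env.IKError and nothing moves.
- env.hand_in(): hands the job in; it is judged then, once.
Readings, each from a call of its own:
- telemetry.current_time(): time.
- telemetry.current_q(): joint angles.
- telemetry.current_joint_vel(): joint speeds.
- telemetry.current_joint_torque(): joint torques, N m.
- telemetry.current_position(): TCP position.
- telemetry.current_tcp_rot(): TCP orientation.
- telemetry.current_force(): force on the tool from outside, world axes, zero at the start.
- telemetry.current_wrist_torque(): the same for the moment, N m.
- telemetry.current_gripper_width(): opening from 0.0 (shut) to 1.0 (fully open).
- telemetry.current_grip_force(): force on a finger pad.
Only numpy, scipy, OpenCV 4.12 (cv2) and the standard library are available. Lean on these libraries where they do the work, as an engineer would, in place of code of your own. Each camera call takes 0.05 s, during which the arm holds its last target. There are 200 camera calls.

## Working session

There is one attempt and no reset: what is moved stays moved. The work goes in short steps, each a Python script; the robot and the scene stay as the last script left them, time stands still between calls to the robot, and variables do not carry over. Pictures are saved under pics/ and viewed, at most 14 in all, crops included, and the job is handed in when it is done.

```bash
mkdir -p pics; ls; python3 - <<'E'
from workcell import env, gripper_to, viewer, telemetry
import cv2,numpy as np
for n in ["scene","top"]:
    f=viewer.grab_frame(n); cv2.imwrite(f"pics/{n}0.png",f[...,::-1]); print(n,viewer.camera_params(n))
print(viewer.camera_params("wrist"),telemetry.current_time(),telemetry.current_tcp_rot())
E
```

```text
pics
scene {'vertical_fov': 50.81103977696904, 'cx': 320.75044058902836, 'cy': 197.94545829672722, 'origin': array([0.32218813, 0.81909556, 0.61115518]), 'attitude': array([-0.58662721,  2.64891171, -1.16366714])}
top {'vertical_fov': 42.87076879137358, 'cx': 326.62653671506854, 'cy': 197.70660454028132, 'origin': array([0.44059279, 0.25425547, 0.88428419]), 'attitude': array([-2.15505868,  2.10516148, -0.17653551])}
{'vertical_fov': 67.06958088754313, 'cx': 321.7962760792193, 'cy': 198.91321725202906, 'tool_from_camera': array([[-1.92350452e-04, -9.65588128e-01, -2.60076010e-01,
         7.12521699e-02],
       [ 9.99999965e-01, -1.37980641e-04, -2.27310379e-04,
        -5.60814499e-04],
       [ 1.83602749e-04, -2.60076044e-01,  9.65588120e-01,
        -1.60792842e-01],
       [ 0.00000000e+00,  0.00000000e+00,  0.00000000e+00,
         1.00000000e+00]])} 0.1 [-3.08499807e+00 -5.85070680e-01  2.29897406e-04]
```

View pics/scene0.png

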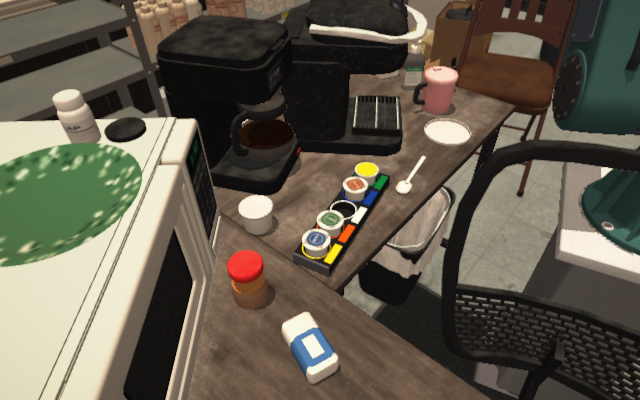

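View pics/top0.png

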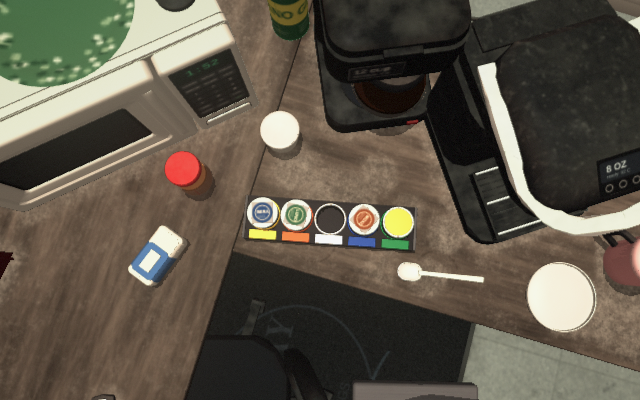

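Scene: top view shows, from +y to −y, pockets/tabs yellow (262,234), orange (295,237), white (328,239), blue (361,242) and green (395,244). They hold the blue, green, no, orange and yellow pods in that order. So five moves are needed. Next I measure by ray casting.

```bash
cat > h.py <<'E'
from workcell import env, gripper_to, viewer, telemetry
import cv2,numpy as np
from scipy.spatial.transform import Rotation as R
def ray(n,px,z,pose=None,p=None):
    c=viewer.camera_params(n); f=200/np.tan(np.radians(c['vertical_fov'])/2)
    d=np.array([(px[0]-c['cx'])/f,(px[1]-c['cy'])/f,1.])
    if n=='wrist':
        T=c['tool_from_camera']; Rw=R.from_rotvec(pose[1]).as_matrix()
        o=pose[0]+Rw@T[:3,3]; d=Rw@T[:3,:3]@d
    else: o=np.array(c['origin']); d=R.from_rotvec(c['attitude']).as_matrix()@d
    return o+d*(z-o[2])/d[2]
HUE={'yellow':(24,34),'orange':(3,18),'blue':(105,128),'green':(50,85)}
def blob(img,col,c,r):
    """centroid of the colour within a box half-size r about pixel c"""
    h=cv2.cvtColor(img,cv2.COLOR_RGB2HSV)
    m=cv2.inRange(h,(0,0,170),(180,40,255)) if col=='white' else cv2.inRange(h,(HUE[col][0],120,60),(HUE[col][1],255,255))
    k=np.zeros_like(m); cv2.rectangle(k,(c[0]-r[0],c[1]-r[1]),(c[0]+r[0],c[1]+r[1]),255,-1); m&=k
    n,l,s,ce=cv2.connectedComponentsWithStats(m); i=1+s[1:,4].argmax(); return ce[i],s[i]
E
python3 - <<'E'
from h import *
im=cv2.imread('pics/top0.png')[...,::-1].copy()
tabs=[('yellow',(262,234)),('orange',(295,237)),('white',(328,239)),('blue',(361,242)),('green',(395,244))]
P=[]
for c,p in tabs:
    ce,s=blob(im,c,p,(19,7)); P.append(ray('top',ce,.0265)); print(c,ce.round(1),s,P[-1].round(4))
P=np.array(P); print('spacing',np.linalg.norm(np.diff(P,axis=0),axis=1))
i=np.arange(5)-2; d=np.array([np.polyfit(i,P[:,k],1)[0] for k in(0,1)]); print('dir',d,np.linalg.norm(d)); d/=np.linalg.norm(d)
xax=np.array([-d[1],d[0]]); xax*=np.sign(xax[0]); C=P.mean(0)[:2]+xax*.0345
print('caddy',C,'xaxis',xax,'yaw',np.degrees(np.arctan2(xax[1],xax[0])))
for k in i: print(k,(C+d*.056*k).round(4))
g=cv2.cvtColor(im,cv2.COLOR_RGB2HSV)
for n,p in [('b',(262,214)),('g',(297,214)),('o',(364,219)),('y',(398,222))]:
    m=cv2.inRange(im,(130,130,100),(255,255,255)) | blob(im,'yellow',p,(18,18))[1][0]*0
    m|=cv2.inRange(g,(24,120,60),(34,255,255)) if n=='y' else 0
    k=np.zeros_like(m); cv2.circle(k,p,18,255,-1); m=m&k
    ct=max(cv2.findContours(m,0,2)[0],key=cv2.contourArea); c,r=cv2.minEnclosingCircle(ct); print(n,c,r,ray('top',c,.049).round(4))
cv2.imwrite('pics/topc.png',cv2.resize(cv2.imread('pics/top0.png')[180:270,220:480],None,fx=3,fy=3,interpolation=2))
for n,p in [('brewer corner base',(478,243)),('cm base',(330,132))]: print(n,ray('top',p,0.03))
E
```

```text
yellow [262.1 234.1] [249 229  28  11 254] [0.5231 0.3676 0.0265]
orange [295.4 236. ] [281 230  29  13 304] [0.5213 0.3114 0.0265]
white [328.  238.1] [315 232  27  12 258] [0.5189 0.2563 0.0265]
blue [361.3 241. ] [348 235  28  12 251] [0.5154 0.2001 0.0265]
green [394.6 243.5] [381 237  28  13 262] [0.5126 0.1442 0.0265]
spacing [0.05627063 0.05512734 0.05630069 0.05600291]
dir [-0.00268519 -0.0558153 ] 0.05587985041813805
caddy [0.5527112  0.25423628] xaxis [ 0.99884479 -0.04805293] yaw -2.754290528042941
-2 [0.5581 0.3661]
-1 [0.5554 0.3102]
0 [0.5527 0.2542]
1 [0.55   0.1983]
2 [0.5473 0.1424]Traceback (most recent call last):
  File "<stdin>", line 17, in <module>
cv2.error: OpenCV(4.12.0) /io/opencv/modules/imgproc/src/contours_new.cpp:332: error: (-2:Unspecified error) in function 'static std::shared_ptr<ContourScanner_> ContourScanner_::create(cv::ContourDataStorage<cv::Point_<int>, 1024, 0>::storage_t&, cv::ContourDataStorage<signed char, 1024, 0>::storage_t&, cv::Mat, int, int, cv::Point)'
> Modes other than RETR_FLOODFILL and RETR_CCOMP support only CV_8UC1 images (expected: 'img.type() == CV_8UC1'), where
>     'img.type()' is 4 (CV_32SC1)
> must be equal to
>     'CV_8UC1' is 0 (CV_8UC1)
```

```bash
cat >> h.py <<'E'
YAW=np.radians(-2.75)
def ori(yaw=YAW,flip=False):
    y=np.array([np.cos(yaw),np.sin(yaw),0])*(-1 if flip else 1); z=np.array([0,0,-1.])
    return R.from_matrix(np.c_[np.cross(y,z),y,z]).as_rotvec()
E
python3 - <<'E'
from h import *
q=telemetry.current_q(); print(R.from_rotvec(telemetry.current_tcp_rot()).as_matrix().round(2))
p=telemetry.current_position()
for z in (.3,.36,.42,.5): print(z, env.ik([p[0],p[1],z],telemetry.current_tcp_rot()))
for flip in (0,1):
  for P in ([.553,.254,.25],[.553,.254,.42],[.558,.366,.03],[.547,.142,.03],[.547,.142,.12]): 
    j=env.ik(P,ori(flip=flip)); print(flip,P,None if j is None else np.round(j,2))
im=cv2.imread('pics/top0.png')
cv2.imwrite('pics/topc.png',cv2.resize(im[180:270,220:480],None,fx=3,fy=3,interpolation=2))
for n,p,z in [('brewer base',(478,243),0),('brewer base',(478,243),.05),('cm base',(330,132),0.0)]: print(n,ray('top',p,z))
E
```

```text
[[ 0.93  0.37 -0.  ]
 [ 0.37 -0.93  0.  ]
 [ 0.   -0.   -1.  ]]
0.3 [-1.31109171e+00  3.01004971e-01  1.40296682e+00 -3.03847434e-05
  1.43923250e+00 -1.15140107e-01]
0.36 [-1.31109171e+00  2.69908853e-01  1.30534519e+00 -3.01222791e-05
  1.56795025e+00 -1.15144008e-01]
0.42 [-1.31109171e+00  2.51057350e-01  1.19436320e+00 -3.03666718e-05
  1.69778375e+00 -1.15147939e-01]
0.5 [-1.31109171e+00  2.45809760e-01  1.02238466e+00 -3.15718473e-05
  1.87500988e+00 -1.15153550e-01]
0 [0.553, 0.254, 0.25] [ 0.32  0.35  1.46 -0.    1.34  0.37]
0 [0.553, 0.254, 0.42] [ 0.32  0.27  1.18 -0.    1.7   0.37]
0 [0.558, 0.366, 0.03] [ 0.48  0.65  1.52 -0.    0.96  0.53]
0 [0.547, 0.142, 0.03] [ 0.13  0.55  1.77 -0.    0.82  0.18]
0 [0.547, 0.142, 0.12] [ 0.13  0.42  1.7  -0.    1.02  0.18]
1 [0.553, 0.254, 0.25] [ 0.32  0.35  1.46 -0.    1.34 -2.78]
1 [0.553, 0.254, 0.42] [ 0.32  0.27  1.18 -0.    1.7  -2.78]
1 [0.558, 0.366, 0.03] [ 0.48  0.65  1.52 -0.    0.96 -2.62]
1 [0.547, 0.142, 0.03] [ 0.13  0.55  1.77 -0.    0.82 -2.96]
1 [0.547, 0.142, 0.12] [ 0.13  0.42  1.7  -0.    1.02 -2.96]
brewer base [ 0.51899425 -0.00377932  0.        ]
brewer base [0.5145612  0.01081072 0.05      ]
cm base [0.71275541 0.25718821 0.        ]
```

View pics/topc.png

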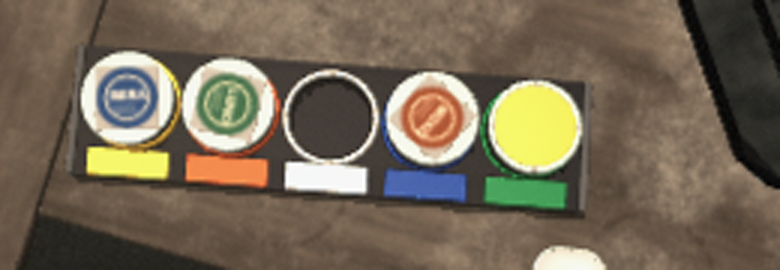

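The crop confirms the assignment; tabs below, pods offset slightly by height. Moving over the brewer at z = 0.42, then taking a wrist look.

```bash
python3 - <<'E'
from h import *
p=telemetry.current_position()
env.move_linear([p[0],p[1],.42],speed=.3)
env.reach([.553,.254,.42],ori())
env.move_linear([.553,.254,.25],speed=.25)
pose=(telemetry.current_position(),telemetry.current_tcp_rot())
f=viewer.grab_frame('wrist'); cv2.imwrite('pics/w0.png',f[...,::-1]); np.save('pose0.npy',np.array(pose)); print(pose,telemetry.current_force(),telemetry.current_time())
E
```

```text
(array([0.55402526, 0.25412312, 0.25127896]), array([2.27380815, 2.16651458, 0.00290422])) [ 0.15316236 -0.2696404   0.63126392] 4.8667
```

View pics/w0.png

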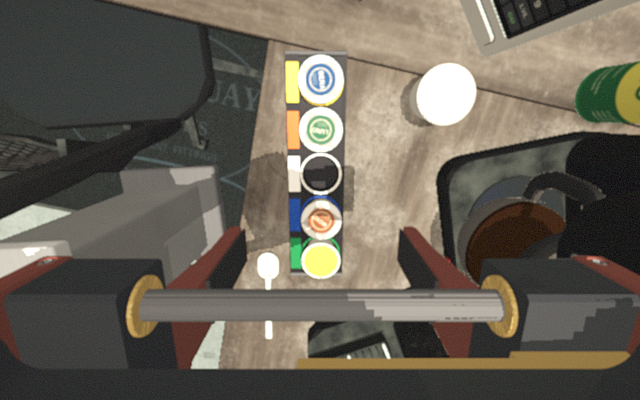

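Wrist view: tabs at (292,82), (292,130), (294,173), (295,213), (296,252), pods at (321,79), (321,129), (321,219), (321,259), empty pocket (321,173).

```bash
python3 - <<'E'
from h import *
im=cv2.imread('pics/w0.png')[...,::-1].copy(); pose=np.load('pose0.npy')
P=[]
for c,p in [('yellow',(292,82)),('orange',(292,130)),('white',(294,173)),('blue',(295,213)),('green',(296,252))]:
    h=cv2.cvtColor(im,cv2.COLOR_RGB2HSV)
    ce,s=blob(im,c,p,(7,23)); q=ray('wrist',ce,.0265,pose); P.append(q); print(c,ce.round(1),s,q.round(4))
P=np.array(P); print(np.linalg.norm(np.diff(P,axis=0),axis=1))
k=[0,1,3]; i=np.array([-2,-1,0,1,2])
d=np.array([np.polyfit(i,P[:,k],1)[0] for k in(0,1)]);d/=np.linalg.norm(d);xax=np.array([-d[1],d[0]]);print(xax,P.mean(0)[:2]+xax*.0345)
g=cv2.cvtColor(im,cv2.COLOR_RGB2GRAY)
for n,p in [('b',(321,79)),('g',(321,129)),('w',(321,173)),('o',(321,219)),('y',(321,259))]:
    m=cv2.inRange(g,120,255); k=np.zeros_like(m); cv2.circle(k,p,25,255,-1); k[:,:300]=0; m&=k
    ct=max(cv2.findContours(m,0,2)[0],key=cv2.contourArea); c,r=cv2.minEnclosingCircle(ct); print(n,c,r,ray('wrist',c,.024 if n=='w' else .049,pose).round(4))
E
```

```text
yellow [293.3  96. ] [286  85  14  19  60] [0.5248 0.3528 0.0265]
orange [292.6 129.6] [286 110  14  40 487] [0.5209 0.3132 0.0265]
white [294.  172.3] [287 155  15  37 489] [0.5189 0.2594 0.0265]
blue [294.9 213.9] [289 198  14  34 383] [0.5159 0.203  0.0265]
green [295.8 252.4] [290 237  14  32 326] [0.5132 0.147  0.0265]
[0.03975426 0.05387309 0.05642737 0.05605328]
[ 0.99854096 -0.05399964] [0.55317296 0.25320826]
b (321.0, 79.0) 25.000099182128906 [0.5591 0.3678 0.049 ]
g (321.0, 129.0) 25.000099182128906 [0.5564 0.313  0.049 ]
w (320.6822814941406, 172.55685424804688) 24.66737174987793 [0.5532 0.2569 0.024 ]
o (321.0, 219.0) 25.000099182128906 [0.5509 0.2018 0.049 ]
y (321.0, 259.0) 25.000099182128906 [0.5482 0.1463 0.049 ]
```

```bash
python3 - <<'E'
from h import *
im=cv2.imread('pics/scene0.png')[...,::-1].copy()
for c,p in [('yellow',(334,253)),('orange',(347,233)),('white',(359,214)),('blue',(370,199)),('green',(381,183))]:
    ce,s=blob(im,c,p,(10,11)); print(c,ce.round(1),s,ray('scene',ce,.0265).round(4))
E
```

```text
yellow [332.7 253.3] [324 243  19  21 180] [0.5206 0.3682 0.0265]
orange [345.7 232.8] [337 224  19  20 209] [0.5188 0.3121 0.0265]
white [358.3 214.4] [351 207  16  17 135] [0.5154 0.2565 0.0265]
blue [369.4 197.6] [360 190  18  16 149] [0.5128 0.201  0.0265]
green [380.1 181.9] [374 175  14  15 123] [0.5095 0.1448 0.0265]
```

Three views agree within ~3 mm; caddy centre ≈ (0.5525, 0.255), yaw ≈ −2.9°. Picking the blue pod.

```bash
cat >> h.py <<'E'
YAW=np.radians(-2.9); C=np.array([.5525,.255]); YD=np.array([-np.sin(YAW),np.cos(YAW)]); O=ori(YAW)
ZG=.0295; ZH=.115
def pk(i): return C+YD*.056*i     # i: +2 yellow, +1 orange, 0 white, -1 blue, -2 green
def st(t): print(t,telemetry.current_position().round(4),'F',telemetry.current_force().round(1),'w',round(telemetry.current_gripper_width()*88,1),'g',round(telemetry.current_grip_force(),1),'t',round(telemetry.current_time(),1))
def pick(i):
    gripper_to(1.0); env.move_linear([*pk(i),ZH],speed=.2,rot=O)
    c=env.move_linear([*pk(i),ZG],speed=.08,contact_N=8); env.dwell(.2); st(f'down {c}')
    if c: return False
    gripper_to(.4,8); st('grip'); env.move_linear([*pk(i),ZH],speed=.12); st('up')
    return telemetry.current_gripper_width()*88>40
def place(i):
    env.move_linear([*pk(i),ZH],speed=.15); env.dwell(.2); st('over')
    env.move_linear([*pk(i),.07],speed=.12)
    c=env.move_linear([*pk(i),ZG],speed=.04,contact_N=5); st(f'placed {c}')
    return c
def release(): 
    p=telemetry.current_position(); gripper_to(.85); env.move_linear([p[0],p[1],ZH],speed=.15)
def snap(n,name):
    cv2.imwrite(f'pics/{name}.png',viewer.grab_frame(n)[...,::-1])
E
python3 - <<'E'
from h import *
print(pick(2)); snap('wrist','w1')
E
```

```text
down False [0.5585 0.367  0.0301] F [-0.3 -0.3 -0.3] w 88.0 g 0.0 t 7.5
grip [0.5581 0.3668 0.0295] F [ 0.  -0.3  0.2] w 49.3 g 8.0 t 8.2
up [0.5576 0.3666 0.1144] F [-0.  -0.4 -0.5] w 49.7 g 8.0 t 9.1
True
```

View pics/w1.png

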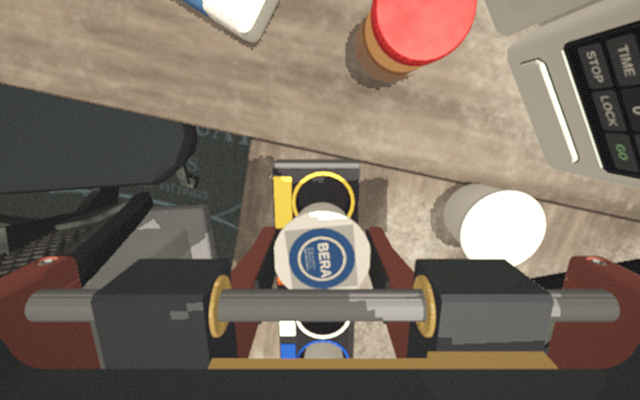

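The blue pod (lid centre ≈ (322,252)) hangs between the fingers, and its pocket (yellow rim) is empty. Placing it in the spare pocket.

```bash
python3 - <<'E'
from h import *
p=(telemetry.current_position(),telemetry.current_tcp_rot())
print('lid centre vs TCP',(ray('wrist',(322,252),p[0][2]+.0195,p)-p[0]).round(4))
print('pocket yellow',ray('wrist',(323,200),.024,p).round(4),pk(2).round(4))
print(place(0)); release(); st('rel'); snap('wrist','w2'); snap('scene','s2')
a=cv2.imread('pics/w2.png'); b=cv2.resize(cv2.imread('pics/s2.png')[150:280,270:410],(430,400))
cv2.imwrite('pics/c2.png',np.hstack([a[:,150:500],b]))
E
```

```text
lid centre vs TCP [0.0004 0.0056 0.0195]
pocket yellow [0.5585 0.3694 0.024 ] [0.5582 0.3669]
over [0.5525 0.2559 0.115 ] F [-0.6  0.1 -0.1] w 49.9 g 8.0 t 10.2
placed True [0.552  0.2549 0.0294] F [-0.7 -0.4  4.5] w 49.4 g 8.0 t 11.7
True
rel [0.5515 0.2547 0.1145] F [-0.3 -0.2 -0.3] w 75.2 g 0.0 t 13.1
```

View pics/c2.png

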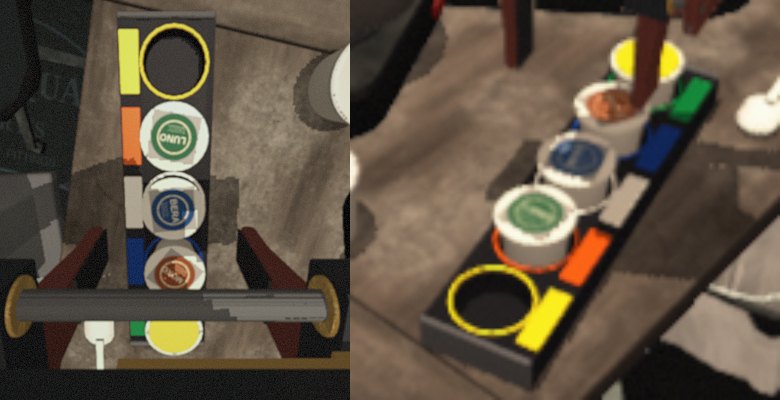

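The blue pod now stands in the spare pocket, and the contact came at floor height, so it is seated. Doing the next moves with checks.

```bash
python3 - <<'E'
from h import *
for a,b in [(-2,2),(1,-2)]:
    assert pick(a)
    place(b); z=telemetry.current_position()[2]
    assert z<.0315,z
    release()
snap('wrist','w3'); snap('scene','s3')
a=cv2.imread('pics/w3.png'); b=cv2.resize(cv2.imread('pics/s3.png')[150:280,270:410],(430,400))
cv2.imwrite('pics/c3.png',np.hstack([a[:,150:500],b]))
E
```

```text
down False [0.5472 0.1432 0.03  ] F [ 0.5 -0.3 -0.7] w 88.1 g 0.0 t 15.7
grip [0.5468 0.1432 0.0295] F [-0.2  0.4 -0.4] w 49.6 g 8.0 t 16.4
up [0.5463 0.143  0.1145] F [-1.1 -0.  -0.3] w 49.8 g 8.0 t 17.3
over [0.5583 0.3663 0.1151] F [-0.1  1.1 -0.6] w 49.7 g 8.0 t 19.1
placed True [0.5579 0.3666 0.0293] F [ 0.1 -0.5  5.3] w 49.6 g 8.0 t 20.6
down False [0.5557 0.3111 0.0301] F [-0.6 -0.6  0.1] w 87.4 g 0.0 t 24.2
grip [0.5553 0.311  0.0295] F [0.8 0.2 0.2] w 50.5 g 8.0 t 24.9
up [0.5548 0.3107 0.1144] F [-0.3  0.6  0. ] w 50.3 g 8.0 t 25.8
over [0.5468 0.1438 0.115 ] F [-0.8  0.1 -0.2] w 49.8 g 8.0 t 27.2
placed True [0.5464 0.143  0.0293] F [-0.9 -0.5  5. ] w 49.7 g 8.0 t 28.8
```

View pics/c3.png

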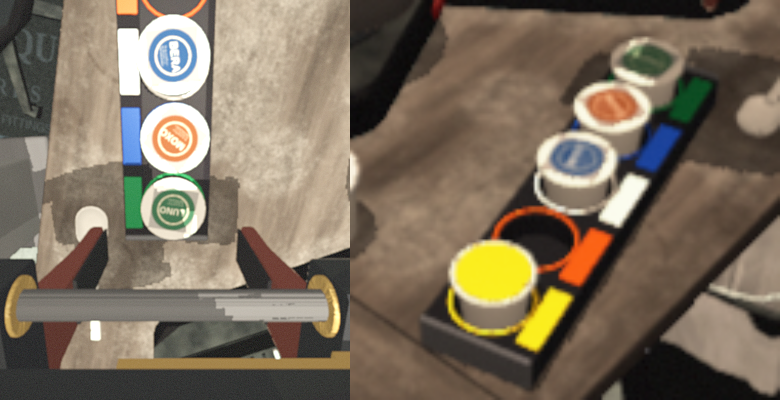

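Yellow and green are in their pockets, blue is in the spare and orange's pocket is free. Finishing the cycle.

```bash
python3 - <<'E'
from h import *
for a,b in [(-1,1),(0,-1)]:
    assert pick(a)
    place(b); z=telemetry.current_position()[2]
    assert z<.0315,z
    release()
p=telemetry.current_position()
env.move_linear([*pk(0),.30],speed=.25); snap('wrist','w4'); snap('scene','s4'); snap('top','t4'); st('end')
b=cv2.resize(cv2.imread('pics/s4.png')[150:280,270:410],(430,400)); a=cv2.imread('pics/w4.png')
cv2.imwrite('pics/c4.png',np.hstack([cv2.resize(a[30:330,250:440],(350,553))[:400],b]))
E
```

```text
down False [0.55   0.1992 0.03  ] F [-0.2  0.9  0.5] w 88.1 g 0.0 t 32.5
grip [0.5497 0.1991 0.0295] F [-0.4 -0.2  0.3] w 49.6 g 8.0 t 33.1
up [0.5491 0.1989 0.1145] F [ 0.1  0.1 -0.4] w 49.7 g 8.0 t 34.0
over [0.5554 0.31   0.115 ] F [ 0.1  0.3 -0. ] w 49.8 g 8.0 t 35.1
placed True [0.5551 0.3108 0.0292] F [0.2 0.1 5.4] w 49.9 g 8.0 t 36.7
down False [0.5528 0.2551 0.03  ] F [-0.5 -0.   0.5] w 88.1 g 0.0 t 40.3
grip [0.5525 0.255  0.0295] F [ 0.1 -0.3  0.2] w 49.7 g 8.0 t 41.0
up [0.5519 0.2548 0.1144] F [ 0.4 -0.5 -0.8] w 49.8 g 8.0 t 41.8
over [0.5497 0.1999 0.1149] F [-0.3  0.2 -0.2] w 49.4 g 8.0 t 42.5
placed True [0.5492 0.199  0.0293] F [-0.8 -0.4  4.1] w 49.3 g 8.0 t 44.1
end [0.5515 0.2543 0.2979] F [ 0.  -0.4 -0.3] w 74.9 g 0.0 t 46.5
```

View pics/c4.png

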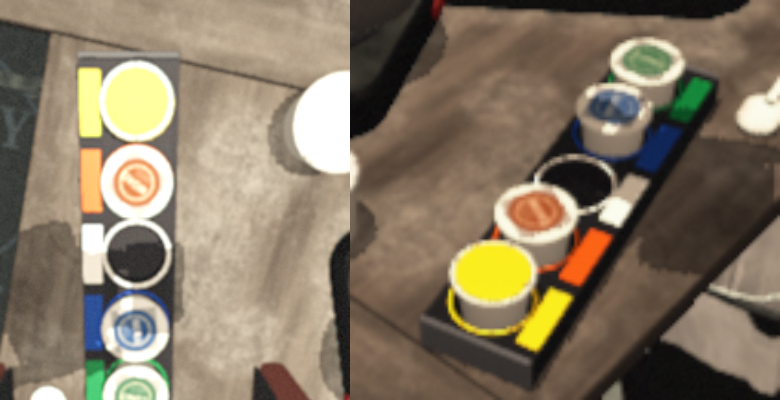

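All four pods stand level in the pockets of their own colour, the white one is empty, and the gripper is clear.

```bash
python3 -c "
from workcell import env
print(env.hand_in())"
```

```text
the job is handed in; nothing more can be done
None
```

The job is handed in: in the last pictures the blue, green, orange and yellow pods stand upright and fully down in their matching pockets, the white spare is empty, and the run took about 47 s of the 120 s allowed.

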